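# Build up a clutch pack on a leaning splined hub

## Task

A splined clutch hub is clamped leaning in the blue vise, with the first brown friction disc already on it, its tab on the downhill side. Fit the steel separator plate next, with its tab on the opposite (uphill) side, then the loose brown disc on top with its tab downhill like the first; each must engage the splines and slide fully home, flat on the plate below. Leave the mug, the tin and the screwdriver where they are.

Things in the scene. Friction and masses are not known exactly. Their poses are not given: they have to be found in the camera images.
- arbor: Steel shaft fixed in the vise, leaning 30 deg from vertical to the vise's -x; it carries the hub. Origin: on its axis, in the upper face of the brown disc already fitted, 172 mm above the bench: here the underside of the first plate must end, that of the second 7 mm further along z. z: along the axis, away from the vise. x: uphill across the disc (rising 30 deg, away from the robot). y: level.
- spline_top (a point): Point on the axis, 24 mm along the arbor's z, level with the square-cut tops of the four hub splines (0 to 24 mm, 8 mm wide, outer radius 19 mm, 90 deg apart, core radius 14 mm). The hub's turn is NOT reported (feel or look): splines and fitted disc's tab are turned about the arbor's z by -0.5 to 0.5 rad from lying along its +-x, +-y (tab: -x). The hub does not turn by hand.
- hub_tip (a point): Tip of the hub on its axis, 43 mm along the arbor's z: a cone of radius 9 mm at the tip widens to the core's 14 mm at 33 mm. A plate lowered over it is centred and rests on the spline tops (underside at 24 mm) until its notches match within about 0.07 rad, then slides down. When home, its tab stands at the hub's turn from straight uphill (separator) or downhill (disc).
- vise: Blue bench vise, fixed, jaws closing along its y, 140 mm along x by about 220 mm along y, top of the jaws 125 mm high; origin under its centre on the bench. The shaft leans to its -x, towards the robot. It may stand on either side of the bench, the mat on the other. Free space beside the hub above the jaws.
- separator: Bare steel plate, 7 mm thick, 70 to 140 g, octagonal, 56 mm across flats; one tab, 14 mm wide, reaches 44 mm from the centre along its +x. Bore with four notches 11 mm wide along +-x, +-y out to 21 mm radius: 1.5 mm play on the hub. Origin: centre of the underside, z up. Grip across the flats at y = -28 and +28 mm. Lies on the mat, underside 3 mm above the bench.
- separator_tab (a point): Middle of the separator plate's tab: 36 mm from the centre along the plate's +x, 3.5 mm up.
- disc: Loose brown friction disc with a terracotta tab, the same shape, size, weight and frame as the separator plate; also on the mat.
- disc_tab (a point): Middle of the loose disc's tab: 36 mm from the centre along its +x, 3.5 mm up.
- mat: Green cutting mat, fixed, 240 mm (x) by 270 mm (y), 3 mm thick; origin under its centre.
- mug: White mug, 84 mm wide, 95 mm high, beyond the mat; origin under its centre. Bystander: leave alone.
- tin: Yellow tin, 72 mm wide, 85 mm high, beyond the middle of the bench; origin under its centre. Bystander: leave alone.
- screwdriver: Screwdriver 170 mm long lying on the bench along the robot-side edge of the mat; origin under its middle. Bystander: leave alone.
Things that resemble listed ones, but are neither listed nor needed, are in the scene too. What is shaped like the separator but turquoise is not meant. Of the things that look like the disc, take the one that is farthest to the robot's right at the start.

How it is judged:
By the outcome, as a careful person would: the job done as asked, in the order asked, and still so for the second after the job is handed in, with the robot touching nothing.
It also fails if it takes over 72 s, if anything falls off the work surface, if the arm or the gripper's body presses on something with over 40 N, if the wrist force passes 120 N, or if a joint passes its speed limit or range.

## Robot

A 6-joint arm with a two-finger parallel gripper is mounted at the origin on the work surface. World frame = base frame: x ahead of the robot, y to its left, z up, the work surface at z = 0. Lengths are in m, angles in rad, forces in N, time in s.
With the tool pointing down it reaches from about 0.375 to 0.925 m from the base axis. Payload 5.7 kg.
Tool frame: the origin (TCP) lies between the finger pads; the fingertips stand 17 mm ahead of it and the grasp point (between the pads) lies 2 mm behind it (robot.nose_length is the distance from the TCP to the fingertips, in m); z points along the fingers, y is the line along which they close (so a half turn about z gives the same grasp; the last joint's range is limited). The gripper opens to 85 mm and grips with 20 to 120 N. Pads are 22 mm wide; open, the fingers measure 114 mm over their backs; the gripper's body (76 mm by 85 mm) begins 54 mm behind the grasp point. The pads swing forward as they close: fully open they stand 13 mm farther back than shut.
Start: joints at [-1.461, 0.359, 1.51, -0, 1.272, -0.115], TCP at [0.134, -0.585, 0.248] pointing down, gripper open.
Joint ranges: [-2.97, 2.97], [-1.01, 2.36], [0.21, 2.38], [-0.96, 4.11], [0.2, 2.71], [-2.98, 2.98]. Speed limits (rad/s): [2.39, 2.39, 3.14, 3.14, 3.14, 3.14].

## Interface

Orientations are given as a unit quaternion [x, y, z, w].
In Python, from workcell import robot gives the robot as it stands. Calls block until the motion is done:
- robot.movep(position, orientation): joint-space move of the TCP to a pose.
- robot.move_linear(position, attitude=None, velocity=0.15, threshold=None): straight line of the TCP; attitude=None keeps the orientation; velocity is the mean speed in m/s. With threshold (N) it stops when the force on the tool has changed by that much, and returns True; else False.
- robot.goto_joints(angles): joint-space move.
- robot.command_gripper(opening, f_grip=None): finger opening in m; f_grip is the grip in N (None keeps the last); returns when the fingers have stopped.
- robot.sleep(seconds).
- robot.inverse_kinematics(position, orientation): joint angles nearest the present ones, or None.
- robot.get_state(): the state.
- robot.grab_frame(name): name is "side" or "top" or "wrist"; returns the picture (384x512x3 uint8, red, green, blue); there is no depth.
- robot.calibration(name): a dict with "intrinsics" (3x3 intrinsics, pixels), "distortion" ([k1, k2, p1, p2, k3] as OpenCV has them; the pictures are not rectified), "camera_from_world" (4x4, takes a point from world to camera coordinates). Camera axes: x right, y down, z forward; pixel columns grow to the right and rows downward; lengths in m; the calibration is good to about 2 mm. A picture is of the moment at which its call begins: read the wrist's pose just before it. calibration takes no time and is no camera call; for the wrist camera it gives the pose at the moment of the call.
A pose or a line that the arm cannot do raises robot.MotionError and nothing moves.
- robot.hand_in(): hands the job in; it is judged then, once.
The state is a dict: "time": time; "q": joint angles; "joint_velocities": joint speeds; "joint_torque": joint torques, N m; "eef_pos": TCP position; "eef_rot": TCP orientation; "ft_force": force on the tool from outside, world axes, zero at the start; "torque": the same for the moment, N m; "width": finger opening in m; "grip_force": force on a finger pad.
Only numpy, scipy, OpenCV 4.12 (cv2) and the standard library are available. Lean on these libraries where they do the work, as an engineer would, in place of code of your own. Each camera call takes 0.05 s, during which the arm holds its last target. There are 200 camera calls.

## Working session

There is one attempt and no reset: what is moved stays moved. The work goes in short steps, each a Python script; the robot and the scene stay as the last script left them, time stands still between calls to the robot, and variables do not carry over. Pictures are saved under pics/ and viewed, at most 10 in all, crops included, and the job is handed in when it is done.

```bash
mkdir -p pics; ls; python3 - <<'E'
from workcell import robot
import cv2,numpy as np
ims=[]
for n in("top","side"):
    f=robot.grab_frame(n); cv2.imwrite(f"pics/{n}0.png",f[:,:,::-1]); c=robot.calibration(n)
    print(n,c["intrinsics"],c["distortion"],np.round(c["camera_from_world"],3))
s=robot.get_state(); print(s["time"],s["eef_rot"],s["ft_force"])
E
```

```text
pics
top [[411.6802819    0.         254.89295085]
 [  0.         411.6802819  194.87474017]
 [  0.           0.           1.        ]] [-0.01042896  0.          0.          0.          0.        ] [[-0.014 -1.    -0.004  0.019]
 [-0.992  0.015 -0.123  0.54 ]
 [ 0.123  0.002 -0.992  0.986]
 [ 0.     0.     0.     1.   ]]
side [[404.28637224   0.         259.18481725]
 [  0.         404.28637224 198.4389644 ]
 [  0.           0.           1.        ]] [-0.07786592  0.          0.          0.          0.        ] [[-0.933 -0.36   0.01   0.493]
 [-0.227  0.566 -0.792  0.242]
 [ 0.28  -0.742 -0.61   0.731]
 [ 0.     0.     0.     1.   ]]
0.1 [ 9.93690862e-01  1.12150428e-01 -4.01356669e-06 -8.67913752e-04] [ 0.7179958  -0.09412899  0.58675684]
```

View pics/top0.png

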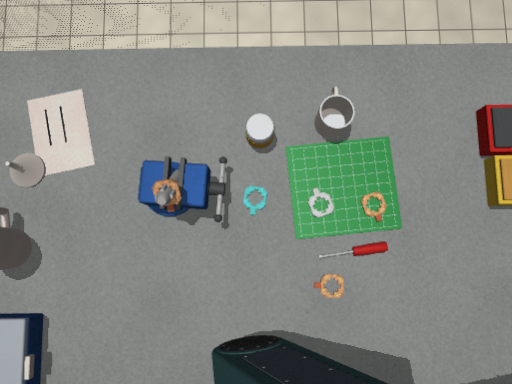

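View pics/side0.png

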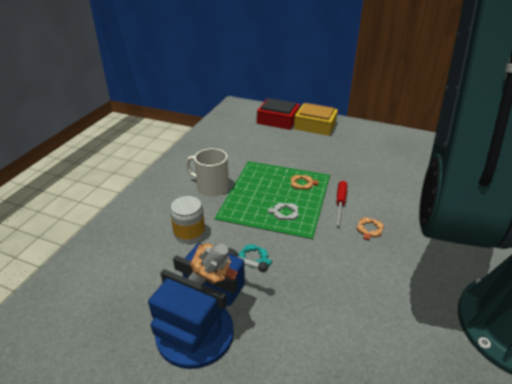

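The top view shows these look-alikes:
- **Separator:** grey plate on the mat at (320,204). The turquoise one at (255,198) is not meant.
- **Discs:** one on the mat at (374,205), one off the mat at (332,286), and the fitted one at (167,193).

I choose the grey plate at (320,204) and the rightmost disc, at (374,205). Next I'll check both close up with the wrist camera.

```bash
cat > h.py <<'E'
from workcell import robot
import cv2,numpy as np
from scipy.spatial.transform import Rotation as R
def ray(c,px):
    K,d,T=c["intrinsics"],np.array(c["distortion"]),np.array(c["camera_from_world"])
    u=cv2.undistortPoints(np.array([[px]],float),np.array(K),d)[0,0]
    v=T[:3,:3].T@np.r_[u,1]; return -T[:3,:3].T@T[:3,3], v/np.linalg.norm(v)
def onz(c,px,z):
    o,v=ray(c,px); return o+v*(z-o[2])/v[2]
def proj(c,P):
    T=np.array(c["camera_from_world"]); P=np.atleast_2d(np.array(P,float))
    return cv2.projectPoints(P,cv2.Rodrigues(T[:3,:3])[0],T[:3,3],np.array(c["intrinsics"]),np.array(c["distortion"]))[0][:,0]
def tri(c1,p1,c2,p2):
    o1,v1=ray(c1,p1);o2,v2=ray(c2,p2)
    s=np.linalg.lstsq(np.c_[v1,-v2],o2-o1,rcond=None)[0]
    a,b=o1+s[0]*v1,o2+s[1]*v2; return (a+b)/2,np.linalg.norm(a-b)
def down(yaw): # tool z down, tool y at world angle yaw
    y=np.array([np.cos(yaw),np.sin(yaw),0]); z=np.array([0,0,-1.]); return R.from_matrix(np.c_[np.cross(y,z),y,z])
E
python3 - <<'E'
from h import *
t=robot.calibration("top");w=robot.calibration("wrist");s=robot.get_state()
for n,p,z in(("sep",(321,205),.01),("septab",(316,191),.007),("disc",(374,205),.01),("disctab",(379,217),.007),("hub disc",(166,193),.172),("tin",(260,125),.08),("mug",(336,115),.09)): print(n,onz(t,p,z).round(3))
# wrist camera in tool frame
Tw=np.linalg.inv(w["camera_from_world"]); r=R.from_quat(s["eef_rot"]).as_matrix()
print((r.T@(Tw[:3,3]-s["eef_pos"])).round(3),(r.T@Tw[:3,:3]).round(3),w["intrinsics"][0][0],w["distortion"])
side=robot.calibration("side")
t_=cv2.imread("pics/top0.png")[160:225,125:210]; s_=cv2.imread("pics/side0.png")[235:300,180:265]
cv2.imwrite("pics/hub0.png",np.hstack([cv2.resize(a,(400,306),interpolation=3) for a in(t_,s_)]))
E
```

```text
sep [ 0.515 -0.156  0.01 ]
septab [ 0.551 -0.145  0.007]
disc [ 0.513 -0.29   0.01 ]
disctab [ 0.483 -0.302  0.007]
hub disc [0.53  0.201 0.172]
tin [ 0.704 -0.004  0.08 ]
mug [ 0.723 -0.187  0.09 ]
[ 0.065 -0.    -0.126] [[ 0.001 -0.965 -0.264]
 [ 1.     0.001 -0.   ]
 [ 0.001 -0.264  0.965]] 298.23057329541314 [-0.05122939  0.          0.          0.          0.        ]
```

View pics/hub0.png

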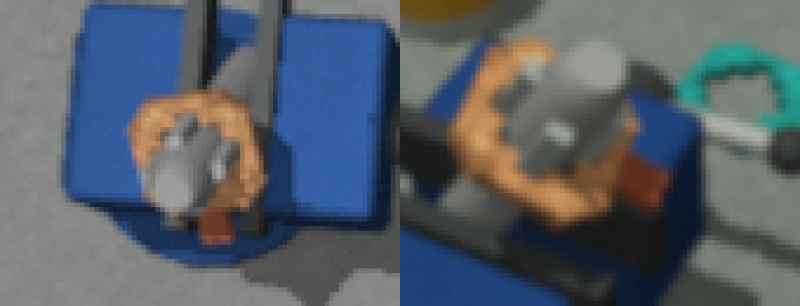

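The hub crop shows the fitted disc centred near (167,192) in the top view and (211,264) in the side view. The hub tip is near (163,201) top and (222,249) side. The terracotta tab points downhill, towards the robot and slightly left.

```bash
cat >> h.py <<'E'
def snap(name):
    c=robot.calibration("wrist"); f=robot.grab_frame("wrist"); cv2.imwrite(f"pics/{name}.png",f[:,:,::-1]); np.savez(f"pics/{name}.npz",**{k:np.array(v) for k,v in c.items()}); return c,f
def hubq(a,xa,turn): # tool z=-a, tool x = +xa turned about a by turn
    x=R.from_rotvec(a*turn).apply(xa); z=-a; return R.from_matrix(np.c_[x,np.cross(z,x),z])
E
python3 - <<'E'
from h import *
t=robot.calibration("top");s=robot.calibration("side")
o,e=tri(t,(167.1,192.3),s,(210.9,263.7)); tip,e2=tri(t,(162.9,201),s,(221.9,248.8)); print(o,e,tip,e2)
robot.movep([.51,-.22,.15],down(-np.pi/2).as_quat()); print(robot.get_state()["time"])
c,f=snap("mat")
lo=onz(t,(166.5,193),.172)
a=np.array([-.5,0,np.sqrt(.75)]);xa=np.array([np.sqrt(.75),0,.5])
robot.movep([.40,.05,.33],down(-np.pi/2).as_quat())
robot.movep(lo+.14*a,hubq(a,xa,0).as_quat()); c2,f2=snap("hubw"); print(robot.get_state()["time"],proj(c2,[lo,lo+.043*a]))
m=np.vstack([f[:300,:],]) ;cv2.imwrite("pics/m1.png",cv2.resize(f[:,:,::-1],(800,600),interpolation=3));cv2.imwrite("pics/m2.png",cv2.resize(f2[:,:,::-1],(800,600),interpolation=3))
E
```

```text
[0.53306842 0.19968992 0.16618719] 0.0014443737122537116 [0.51079411 0.19964273 0.20674011] 0.003539888208848486
2.025
4.1167 [[255.56915943 178.06570888]
 [255.44195708 191.18843121]]
```

View pics/m1.png

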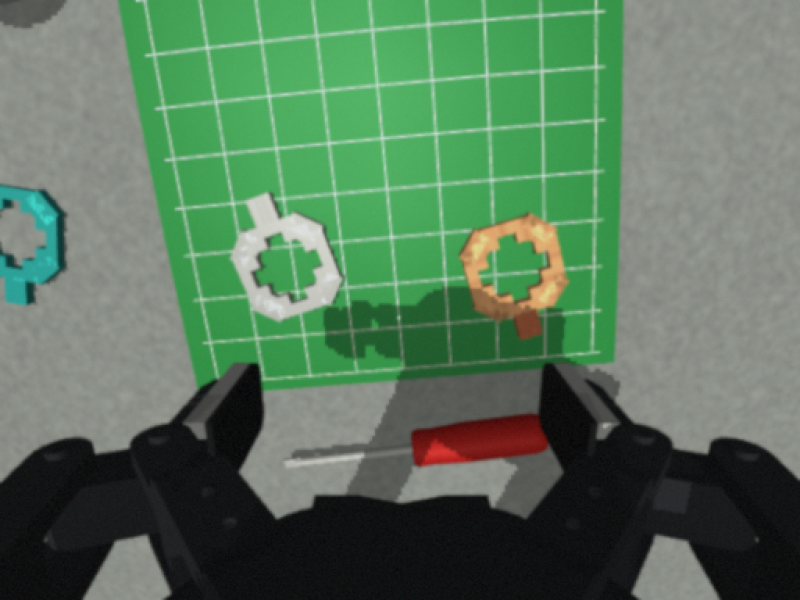

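View pics/m2.png

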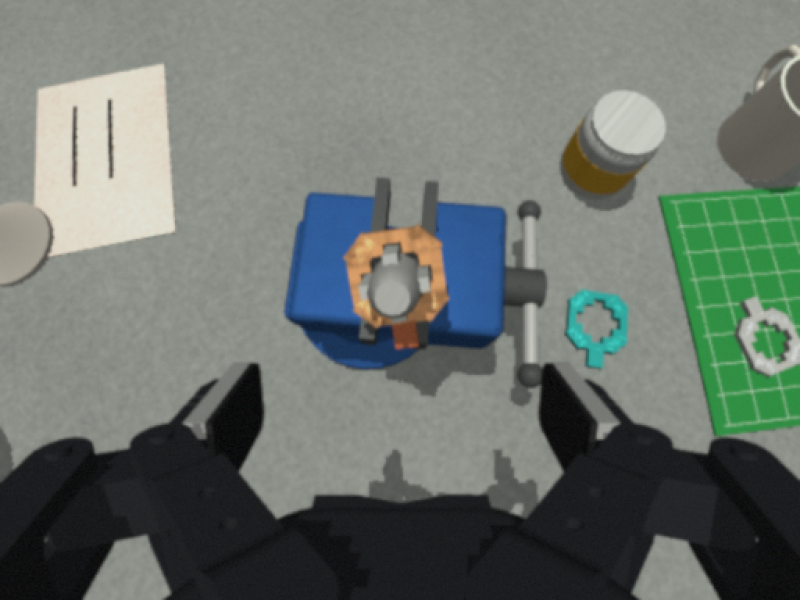

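The wrist picture of the mat confirms the choice: white-grey plate at (288,265) with its tab at (262,210), and orange disc at (514,265) with its tab at (528,324). In the hub view the tip is at (395,287) and the fitted disc's tab at (405,333). Next I'll fit outlines to these.

```bash
cat >> h.py <<'E'
from scipy.optimize import minimize
r8=.028/np.cos(np.pi/8); A=np.pi/8+np.arange(8)*np.pi/4
OCT=np.c_[r8*np.cos(A),r8*np.sin(A)]
TAB=np.array([[.02,-.007],[.044,-.007],[.044,.007],[.02,.007]])
def fill(mask):
    cs,_=cv2.findContours(mask.astype(np.uint8),cv2.RETR_EXTERNAL,cv2.CHAIN_APPROX_NONE)
    out=np.zeros(mask.shape,np.uint8); cv2.drawContours(out,[max(cs,key=cv2.contourArea)],-1,1,-1); return out>0
S=4
def render(c,M,O,shape,roi,z0=0,z1=.007): # silhouette of plate pose (M,O), supersampled roi -> coverage
    u0,v0,u1,v1=roi; im=np.zeros(((v1-v0)*S,(u1-u0)*S),np.uint8)
    for poly in(OCT,TAB):
        P=np.r_[np.c_[poly,np.full(len(poly),z0)],np.c_[poly,np.full(len(poly),z1)]]@M.T+O
        q=((proj(c,P)-[u0,v0]+.5)*S-.5)
        cv2.fillConvexPoly(im,cv2.convexHull(np.round(q*16).astype(np.int32)),1,shift=4)
    return cv2.resize(im.astype(np.float32),(u1-u0,v1-v0),interpolation=cv2.INTER_AREA)
def ld(n):
    return dict(np.load(f"pics/{n}.npz")),cv2.imread(f"pics/{n}.png")[:,:,::-1].astype(int)
def flat(p): return R.from_euler("z",p[2]).as_matrix(),np.array([p[0],p[1],.003])
def fitflat(c,m,roi,p0):
    u0,v0,u1,v1=roi; m=m[v0:v1,u0:u1]
    f=lambda p:np.abs(render(c,*flat(p),None,roi)-m).sum()
    b=min((minimize(f,p0,method="Nelder-Mead",options=dict(initial_simplex=np.array(p0)+np.vstack([np.zeros(3),np.diag(d)]),xatol=1e-5)) for d in([.004,.004,.1],[-.004,.003,-.1])),key=lambda r:r.fun)
    return b.x,b.fun,m.sum()
def orange(f): return (f[...,0]-f[...,2]>35)&(f[...,0]>f[...,1]*1.15)
def arbor(p): # x,y of origin, yaw of vise
    yaw=R.from_euler("z",p[2]).as_matrix(); a=yaw@[-.5,0,.75**.5]; xa=yaw@[.75**.5,0,.5]
    return np.array([p[0],p[1],.172]),a,xa,np.cross(a,xa)
E
python3 - <<'E'
from h import *
c,f=ld("mat")
roi=(140,115,225,215); g=np.zeros(f.shape[:2],bool); g[115:215,140:225]=(f.max(2)-f.min(2)<45)[115:215,140:225]&(f.min(2)>110)[115:215,140:225]
p0=onz(c,(288/1.5625,265/1.5625),.01);t0=onz(c,(262/1.5625,210/1.5625),.007)-p0
print("sep",fitflat(c,fill(g),roi,[p0[0],p0[1],np.arctan2(t0[1],t0[0])]))
roi=(285,125,375,230); o=np.zeros_like(g); o[125:230,285:375]=orange(f)[125:230,285:375]
p0=onz(c,(514/1.5625,265/1.5625),.01);t0=onz(c,(528/1.5625,324/1.5625),.007)-p0
print("disc",fitflat(c,fill(o),roi,[p0[0],p0[1],np.arctan2(t0[1],t0[0])]))
c,f=ld("hubw")
for l in(((310,193),(505,207)),):
    n=np.cross(ray(c,np.array(l[0])/1.5625)[1],ray(c,np.array(l[1])/1.5625)[1]); d=np.cross(n,[0,0,1]);print("vise y dir",np.arctan2(d[1],d[0])%np.pi-np.pi/2)
roi=(210,130,300,235); o=np.zeros_like(g); o[130:235,210:300]=orange(f)[130:235,210:300]; m=fill(o)
mm=m[130:235,210:300]
def pose(p):
    O,a,xa,ya=arbor(p); return np.c_[xa,ya,a]@R.from_euler("z",p[3]+np.pi).as_matrix(),O
tip=np.array([395,287])/1.5625
def cost(p):
    O,a,xa,ya=arbor(p); return np.abs(render(c,*pose(p),None,roi,-.007,0)-mm).sum()+ 0*6*np.sum((proj(c,O+.043*a)[0]-tip)**2)
for p0 in([.53,.2,0,.1],[.53,.2,-.1,.2],[.528,.202,.1,-.1]):
    r=minimize(cost,p0,method="Nelder-Mead",options=dict(initial_simplex=np.array(p0)+np.vstack([np.zeros(4),np.diag([.004,.004,.1,.15])]),xatol=1e-5)); O,a,_,_=arbor(r.x); print("hub",r.x.round(4),r.fun,mm.sum(),"tip px",proj(c,O+.043*a)[0]*1.5625)
x0,y0,x1,y1=185,115,345,235
cr=cv2.resize(f[y0:y1,x0:x1,::-1].astype(np.uint8),(800,600),interpolation=cv2.INTER_CUBIC)
M,O=pose(r.x)
for poly in(OCT,TAB): cv2.polylines(cr,[np.round((proj(c,np.c_[poly,poly[:,0]*0]@M.T+O)-[x0,y0]+.5)*5).astype(int)],True,(0,255,0))
cv2.imwrite("pics/hubfit.png",cr)
E
```

```text
sep (array([ 0.51631208, -0.15329921,  0.33426479]), np.float64(453.0625), np.int64(3814))
disc (array([ 0.51597025, -0.28797042, -2.84237394]), np.float64(389.1875), np.int64(3623))
vise y dir -0.07635840881719069
hub [0.5306 0.2012 0.0318 0.1168] 397.75 3638 tip px [397.05484772 297.78298535]
hub [ 0.5305  0.2014 -0.0645  0.2027] 396.9375 3638 tip px [392.40907481 297.89193647]
hub [0.5305 0.2011 0.1005 0.057 ] 401.3125 3638 tip px [400.03410442 297.70365162]
```

View pics/hubfit.png

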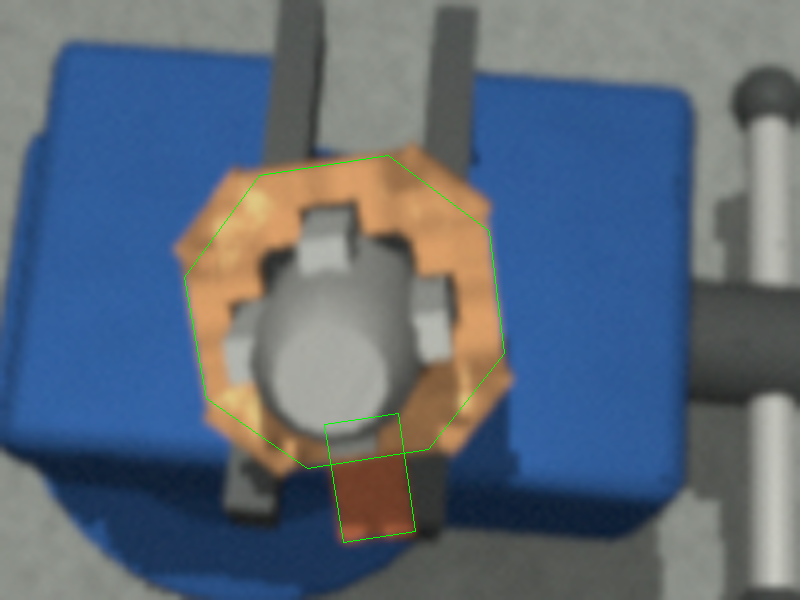

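The crop shows that the plate outline is a square with chamfered corners: long flats and shorter diagonals, with corners at (240,168), (410,145), (490,208) and (512,378). The tip is at (328,385), and the vise's far edge runs from (75,43) to (690,92). I'll refit with the chamfer as a free parameter.

```bash
cat >> h.py <<'E'
def setoct(h):
    global OCT
    OCT=np.array([[.028,-h],[.028,h],[h,.028],[-h,.028],[-.028,h],[-.028,-h],[-h,-.028],[h,-.028]])
E
cat > fit.py <<'E'
from h import *
import h as H
def nm(f,p0,d): 
    best=None
    for s in(1,-1,.5):
        r=minimize(f,p0,method="Nelder-Mead",options=dict(initial_simplex=np.array(p0)+np.vstack([np.zeros(len(p0)),s*np.diag(d)]),xatol=1e-5,maxiter=600))
        if best is None or r.fun<best.fun: best=r
        p0=best.x
    return best
def crop(m,roi): u0,v0,u1,v1=roi; return fill(m[v0:v1,u0:u1])
if __name__=="__main__":
    c,f=ld("mat")
    for n,m,roi,p in(("sep",(f.max(2)-f.min(2)<45)&(f.min(2)>110),(140,115,225,215),[.516,-.153,.334,.0152]),("disc",orange(f),(285,125,375,230),[.516,-.288,-2.84,.0152])):
        mm=crop(m,roi)
        def g(p): setoct(p[3]); return np.abs(render(c,*flat(p),None,roi)-mm).sum()
        r=nm(g,p,[.004,.004,.1,.002]); print(n,r.x.round(4),r.fun,mm.sum())
    c,f=ld("hubw"); px=lambda x,y:np.array([185+x/5-.5,115+y/5-.5])
    yaws=[]
    for l in(((75,43),(690,92)),((5,440),(690,500))):
        n=np.cross(ray(c,px(*l[0]))[1],ray(c,px(*l[1]))[1]); d=np.cross(n,[0,0,1]); yaws.append(np.arctan2(d[1],d[0])%np.pi-np.pi/2)
    print("yaws",yaws)
    roi=(210,130,300,235); mm=crop(orange(f),roi)
    for wy,wt in((0,0),(0,3),(100**2,3)):
        def pose(p):
            O,a,xa,ya=arbor(p); return np.c_[xa,ya,a]@R.from_euler("z",p[3]+np.pi).as_matrix(),O
        def g(p):
            setoct(p[4]); O,a,xa,ya=arbor(p)
            return np.abs(render(c,*pose(p),None,roi,-.007,0)-mm).sum()+wt*np.sum((proj(c,O+.043*a)[0]-px(328,385))**2)+wy*(p[2]-np.mean(yaws))**2
        r=nm(g,[.5305,.2012,-.07,.2,.0152],[.004,.004,.1,.15,.002]); O,a,_,_=arbor(r.x); print("hub",r.x.round(4),r.fun,mm.sum(),(proj(c,O+.043*a)[0]-[185,115]+.5)*5)
E
python3 fit.py
```

```text
sep [ 0.5161 -0.1535  0.3304  0.0175] 122.3125 3814
disc [ 0.5161 -0.2878 -2.8415  0.0164] 110.125 3623
yaws [np.float64(-0.08491178271594335), np.float64(-0.08720042563677799)]
hub [ 0.5305  0.2013 -0.074   0.2069  0.0171] 86.8125 3638 [332.41527508 380.70245047]
hub [ 0.5304  0.2014 -0.0967  0.2297  0.017 ] 88.39270923076414 3638 [328.78857435 381.04126778]
hub [ 0.5304  0.2014 -0.0862  0.2202  0.0171] 88.85248711499001 3638 [330.24998358 381.18678521]
```

```bash
cat >> h.py <<'E'
O,a,xa,ya=arbor([.5304,.2014,-.086]); TURN=.22
def st(*k): s=robot.get_state(); return {q:np.round(s[q],4) for q in("time",)+k}
def pick(x,y,th,fg=40):
    q=down(th-np.pi/2).as_quat()
    robot.command_gripper(.068); robot.movep([x,y,.06],q)
    hit=robot.move_linear([x,y,.012],velocity=.04,threshold=4)
    z=robot.get_state()["eef_pos"][2]; print("touch",hit,z,robot.nose_length)
    robot.move_linear([x,y,z+.0035],velocity=.05)
    robot.command_gripper(.05,fg); print(st("width","grip_force","eef_pos"))
    robot.move_linear([x,y,.12],velocity=.15); print(st("width","grip_force","ft_force"))
E
python3 - <<'E'
from h import *
robot.movep([.42,.0,.30],down(-np.pi/2).as_quat())
pick(.5161,-.1535,.3304)
c,f=snap("sepheld"); cv2.imwrite("pics/m3.png",cv2.resize(f[140:340,116:396,::-1],(784,560),interpolation=3))
E
```

```text
touch True 0.012902818726635226 0.017
{'time': np.float64(8.0583), 'width': np.float64(0.0546), 'grip_force': np.float64(41.6836), 'eef_pos': array([ 0.5162, -0.1536,  0.0168])}
{'time': np.float64(8.9), 'width': np.float64(0.0548), 'grip_force': np.float64(42.2888), 'ft_force': array([-0.374 ,  0.8969, -0.7766])}
```

View pics/m3.png

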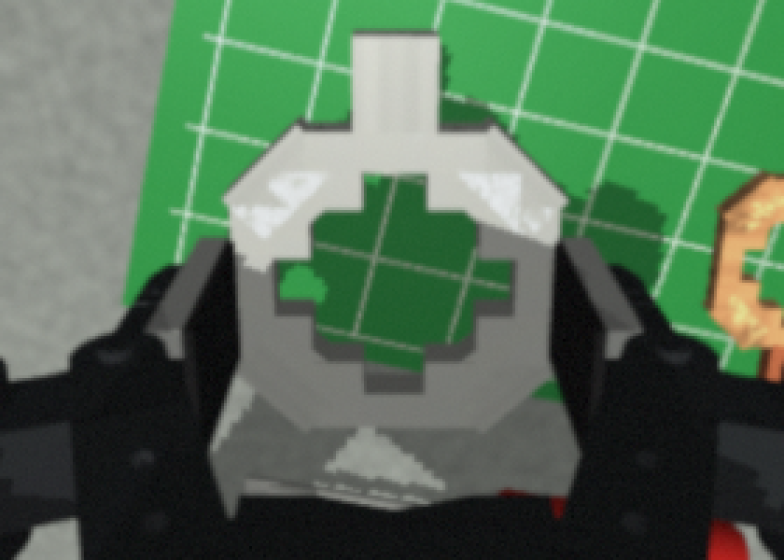

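The separator is held squarely, with its tab end at crop (396,35) and its near edge at row 430. I'll measure its offset in the hand, then take it to the hub.

```bash
cat >> h.py <<'E'
def place_pose(s,turn,dx,under): # TCP pose putting plate underside centre at O+s*a
    q=hubq(a,xa,turn); return O+s*a-q.apply([dx,0,under]),q.as_quat()
def s_now(dx,under):
    s=robot.get_state(); p=s["eef_pos"]+R.from_quat(s["eef_rot"]).apply([dx,0,under])-O
    return np.round(1e3*np.array([p@xa,p@ya,p@a]),2),np.round(s["ft_force"],1)
E
python3 - <<'E'
from h import *
c,f=ld("sepheld"); s=robot.get_state(); r=R.from_quat(s["eef_rot"])
ztop=s["eef_pos"][2]-.0068
for px,X in(((396,35),.044),((396,176),.021),((396,392),-.021),((396,430),-.028)):
    p=onz(c,(116+px[0]/2.8-.5,140+px[1]/2.8-.5),ztop); l=r.inv().apply(p-s["eef_pos"]); print(((l[0]-X)*1e3).round(2),(l*1e3).round(2))
robot.movep([.40,.05,.36],down(-np.pi/2+.2).as_quat())
robot.movep(*place_pose(.062,TURN,0,.0138)); print(s_now(0,.0138),st())
c,f=snap("sepover"); cv2.imwrite("pics/m4.png",cv2.resize(f[140:340,116:396,::-1],(784,560),interpolation=3))
E
```

```text
0.76 [44.76  0.09  6.65]
0.04 [21.04  0.12  6.73]
0.77 [-20.23   0.18   6.87]
-0.27 [-28.27   0.19   6.89]
(array([ 0.08, -0.73, 61.4 ]), array([ 0.2, -0.2,  0.3])) {'time': np.float64(11.0917)}
```

View pics/m4.png

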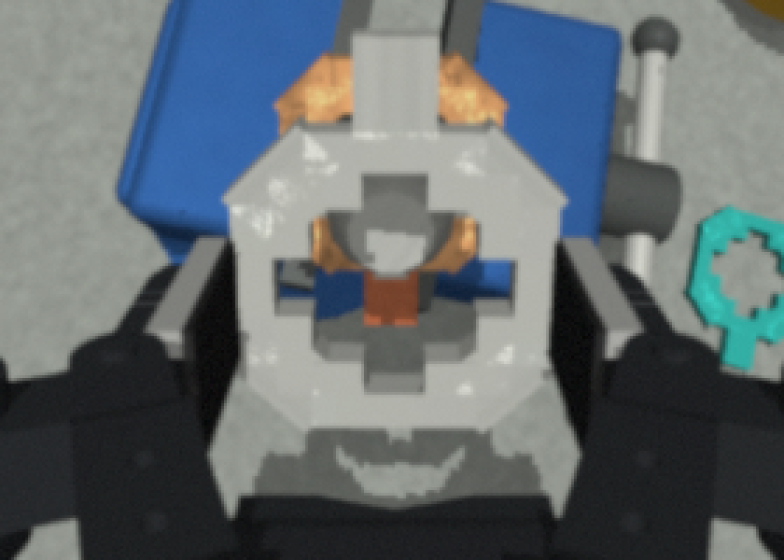

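The plate is lined up over the hub: the fitted disc is symmetric about column 391, the plate is centred at 396 and the hub tip is at (392,245). I'll lower it under guard.

```bash
python3 - <<'E'
from h import *
p,q=place_pose(.001,TURN,.0003,.0138)
hit=robot.move_linear(p,q,velocity=.03,threshold=8); print(hit,s_now(.0003,.0138),st("torque","width"))
E
```

```text
False (array([0.04, 0.03, 1.1 ]), array([ 0.6,  0.5, -0.4])) {'time': np.float64(13.325), 'torque': array([ 0.0576,  0.271 , -0.0206]), 'width': np.float64(0.0549)}
```

```bash
python3 - <<'E'
from h import *
p,q=place_pose(-.003,TURN,.0003,.0138)
hit=robot.move_linear(p,q,velocity=.02,threshold=8); print(hit,s_now(.0003,.0138),st("width"))
robot.command_gripper(.072)
p,q=place_pose(.085,TURN,.0003,.0138); robot.move_linear(p,q,velocity=.15); print(st("ft_force"))
snap("sepdone")
robot.movep([.40,.05,.36],down(-np.pi/2).as_quat()); robot.movep([.5,-.2,.15],down(-np.pi/2+.2).as_quat())
pick(.5161,-.2878,-2.8415+np.pi)
c,f=snap("discheld"); a_=f[140:340,116:396,::-1]; c2,f2=ld("sepdone"); b_=f2[140:340,116:396,::-1].astype(np.uint8)
cv2.imwrite("pics/m5.png",np.hstack([cv2.resize(x,(400,286),interpolation=3) for x in(b_,a_)]))
E
```

```text
True (array([ 0.3 ,  0.17, -1.07]), array([-3.3, -0.4,  7. ])) {'time': np.float64(13.55), 'width': np.float64(0.0547)}
{'time': np.float64(14.5917), 'ft_force': array([-0.374 , -0.3523, -0.0437])}
touch True 0.01290069490932768 0.017
{'time': np.float64(19.1667), 'width': np.float64(0.0542), 'grip_force': np.float64(42.0796), 'eef_pos': array([ 0.5161, -0.2878,  0.0167])}
{'time': np.float64(20.0083), 'width': np.float64(0.0549), 'grip_force': np.float64(42.3531), 'ft_force': array([ 0.2982, -0.1995, -1.7644])}
```

View pics/m5.png

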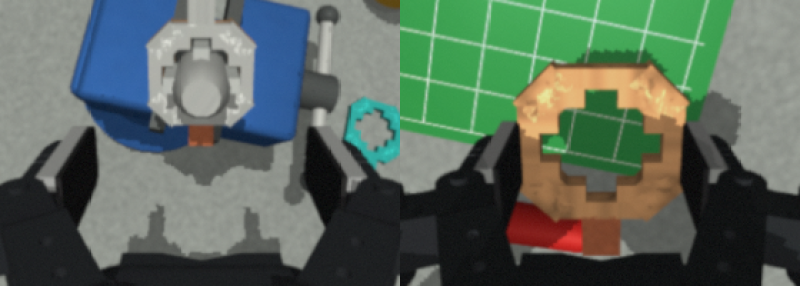

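The left half shows the separator seated on the hub with its tab uphill. The right half shows the disc held squarely with its tab towards the palm. I'll fit the disc now.

```bash
python3 - <<'E'
from h import *
robot.move_linear([.5161,-.2878,.22]); robot.movep([.40,.05,.36],down(-np.pi/2+.2).as_quat())
robot.movep(*place_pose(.062,TURN,0,.0138)); robot.sleep(.2)
p,q=place_pose(.008,TURN,0,.0138)
hit=robot.move_linear(p,q,velocity=.03,threshold=8); print(hit,s_now(0,.0138),st())
if not hit or s_now(0,.0138)[0][2]<12:
    p,q=place_pose(.003,TURN,0,.0138)
    print(robot.move_linear(p,q,velocity=.02,threshold=8),s_now(0,.0138),st("width"))
    robot.command_gripper(.072)
    p,q=place_pose(.085,TURN,0,.0138); robot.move_linear(p,q,velocity=.15); print(st("ft_force"))
    c,f=snap("done"); robot.movep([.36,.0,.36],down(-np.pi/2).as_quat())
    s=robot.grab_frame("side")[225:315,170:280]
    cv2.imwrite("pics/m6.png",np.hstack([cv2.resize(x[...,::-1],(400,320),interpolation=3) for x in(f[100:260,156:356],s)]))
E
```

```text
False (array([0.07, 0.05, 8.12]), array([ 0.6, -0.1, -0.7])) {'time': np.float64(25.325)}
True (array([0.28, 0.17, 5.89]), array([-2.6, -0.5,  5.8])) {'time': np.float64(25.5583), 'width': np.float64(0.0546)}
{'time': np.float64(26.5583), 'ft_force': array([-0.5247,  0.1642,  0.3136])}
```

```bash
ls pics/m6.png
```

```text
pics/m6.png
```

View pics/m6.png

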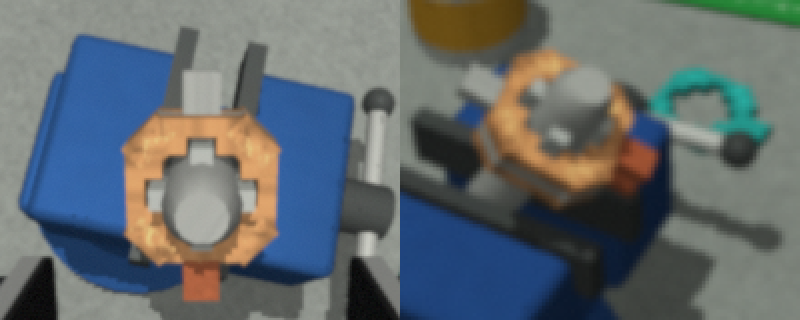

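The stack is flat and in the right order. The separator's tab is uphill at (202,92), the disc's tab is downhill at (202,283) over the first disc's tab, and both plates stopped at their home depths. I'm handing it in.

```bash
python3 -c "
from workcell import robot
print(robot.hand_in())"
```

```text
the job is handed in; nothing more can be done
None
```

I fitted the separator with its tab uphill, then the brown disc with its tab downhill; both look flat and fully home, the job took under 30 s of the 72 s, and it's handed in (no verdict was returned).

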